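Open the tablet mill in the medicine drawer

TASK

One of the two tablet mills in the top drawer needs filling: pull the drawer out to its stop and unscrew the plain round cap, leaving the mill with the winged cap closed. Its thread may be right- or left-handed and nothing shows which, so find by trying which way it loosens. Lift the cap straight off and finish holding it level in the gripper at least 5 cm above its own mill, touching nothing else, with the drawer still fully out and the bottles, cups, jar and pen around it left where they stand.

Things in the scene. Friction and masses are not known exactly. Their poses are not given: they have to be found in the camera images.
- drawer (a joint): How far the drawer unit's top drawer is pulled out, m: 0 shut, 0.175 at its stop; starts shut. It slides straight out towards the robot, along -x of drawer_handle, against about 2 N of friction, and stays where it is left.
- drawer_handle (a point): Middle of the top drawer's handle: a level steel bar 10 mm thick, 130 long, along this frame's y axis, its centre 42 mm in front of the drawer's white face, 155 mm above the table and 30 mm below the unit's top. x axis: from the handle straight into the unit (the drawer opens towards -x); z up.
- mouth_left (a point): Centre of the rim of the left mill's neck (left seen from the robot, +y of drawer_handle), 141 mm above the table; moves with the drawer. Two mills stand side by side in the drawer, 124 mm apart, 137 mm behind the handle, clamped by their feet: they cannot turn or lift. Bodies 44 mm thick; drawer walls are lower than the caps, its front reaches 170 mm above the table.
- mouth_right (a point): The same for the right mill (-y side). The two mills look alike, but of the two makes one has a right-hand and one a left-hand quick thread. Which mill stands left, and which cap is on which, changes from time to time. While the drawer is shut both are hidden under the unit's top; with it at its stop both are clear of the unit, 80 mm in front of its front edge.
- round_cap: Cap to take off: plain, grey, flat-topped; ribbed head 52 mm wide, 14 high, on a skirt 49 wide, 18 long; about 60 g. Origin: centre of skirt's lower edge, 123 mm above the table when on; z up. Comes off after 0.9 to 1.6 rad (best 1.25) the loosening way, anticlockwise from above if right-hand; turns freely, rising little, then lifts off. The other way it stops dead within 0.15 rad. Unloosened it cannot be pulled off.
- wing_cap: The other mill's cap, to be left alone: grey, of the same diameter, but with a low head and a grip bar (12 by 46 mm, standing 6 mm proud) across its top; 30 mm high in all. Origin: centre of its skirt's lower edge, 123 mm above the table; z up.
- unit: Small beech drawer unit with white drawer fronts, 280 mm deep, 340 wide, 185 high, firmly fixed on the table, in another place and turned a little each time; its lower drawer is locked. A low organiser (about 45 mm high) stands on the rear half of its top. Origin: on the table under the middle of its front edge; x axis to its back, z up.
- spray_a: White disinfectant bottle with a red top, 62 mm in diameter and 190 high, standing on the table to the right. Origin: centre of its underside, z up.
- spray_b: A second bottle like it.
- tablet_jar: Amber jar with a white lid, 52 mm in diameter and 75 high, standing on the table to the right of the drawer. Origin: centre of its underside, z up.
- pen: Injection pen, about 18 mm thick and 150 long, lying on the table between robot and drawer unit. Origin: under its middle, on the table; x along it.
- cup_a: Pale blue medicine cup, 48 mm in diameter and 42 high, in the shallow white tray to the left. Origin: centre of its underside.
- cup_b: Another such cup in the tray.
- cup_c: Another such cup in the tray.

How it is judged:
By the outcome, as a careful person would: the job done as asked, in the order asked, and still so for the second after the job is handed in, while the arm keeps its last pose, push and grip.
It also fails if it takes over 64 s, if anything falls off the work surface, if the arm or the gripper's body presses on something with over 40 N, if the wrist force passes 120 N, or if a joint passes its speed limit or range.

ROBOT

A 6-joint arm with a two-finger parallel gripper is mounted at the origin on the work surface. World frame = base frame: x ahead of the robot, y to its left, z up, the work surface at z = 0. Lengths are in m, angles in rad, forces in N, time in s.
With the tool pointing down it reaches from about 0.225 to 0.875 m from the base axis. Payload 3.4 kg.
Tool frame: the origin (TCP) lies at the very end of the fingers, on their centre line; the grasp point (between the pads) lies 19 mm behind it; z points along the fingers, y is the direction in which the jaws open and shut (so a half turn about z gives the same grasp; the last joint's range is limited). The gripper opens to 85 mm and grips with 20 to 120 N. Pads are 22 mm wide; open, the fingers measure 114 mm over their backs; the gripper's body (76 mm by 85 mm) begins 54 mm behind the grasp point. The pads swing forward as they close: fully open they stand 13 mm farther back than shut.
Start: joints at [1.053, 0.276, 1.505, -0, 1.361, -0.121], TCP at [0.222, 0.53, 0.231] pointing down, gripper open.
Joint ranges: [-2.89, 2.89], [-0.75, 2.08], [0.22, 2.7], [-1.18, 4.32], [0.11, 2.71], [-2.7, 2.7]. Speed limits (rad/s): [2.57, 2.57, 3.14, 3.14, 3.14, 3.14].

INTERFACE

Orientations are given as a unit quaternion [w, x, y, z].
In Python, from rig import manip, eyes gives the robot as it stands. The module is installed in compiled form; this text tells all that it offers.
- The arm moves only by the tool servo_tool, never from a script. Its argument "deltas" is one flat list of numbers, 6 for each row, row after row: the shift along the tool's x, y, z in cm, then the turn, a rotation vector about the tool's x, y, z in degrees. A call has 1 to 20 rows; each row shifts and turns the pose as measured when the row begins, along the tool's axes as they then stand; what a row does not reach is not made up. A row lasts 1/10 s, in which the tool goes at most 50 mm and 8.59 degrees, less where a joint would pass 70% of its speed; a pose out of reach is approached as far as the arm can. A call with a gripper value outside its range is refused whole. "jaw" is the finger opening in cm, from 0 to 8.54, set as the call begins (left out, the last holds). The fingers move at their own pace and stop on an object; "grip_force" is the grip in N (left out, the last holds). Time passes only in rows, so rows that do not move let the fingers close. It gives the time, the measured TCP pose, the force and the opening at its end, in the units of the state.
- manip.get_state(): the state, without advancing time (a new reading comes with each control period).
- eyes.get_image(name): name is "side" or "top"; returns (picture, depth): 420x560x3 uint8, red, green, blue; 420x560 float32, m along the optical axis (not along the pixel's ray), 0 where there is no reading.
- eyes.get_calibration(name): a dict with "camera_matrix" (3x3 intrinsics, pixels), "distortion" ([k1, k2, p1, p2, k3] as OpenCV has them; the pictures are not rectified), "rvec" (rotation vector, rad) and "tvec" (3), from world to camera coordinates, as OpenCV has them. Camera axes: x right, y down, z forward; pixel columns grow to the right and rows downward; lengths in m; the calibration is good to about 2 mm. A picture is of the moment at which its call begins. get_calibration takes no time and is no camera call.
- manip.sign_off(): hands the job in, once; it reports no verdict.
The state is a dict: "clock": time; "qpos": joint angles; "qd": joint speeds; "effort": joint torques, N m; "position": TCP position; "ee_rot": TCP orientation; "contact_force": force on the tool from outside, world axes, zero at the start; "moment": the same for the moment, N m; "width": finger opening in m.
Only numpy, scipy, OpenCV 4.12 (cv2) and the standard library are available. Lean on these libraries where they do the work, as an engineer would, in place of code of your own. Each camera call takes 0.05 s, during which the arm holds its last target.

## Working session

There is one attempt and no reset: what is moved stays moved. The work goes in short steps, Python scripts to look and compute and a tool call to move; the robot and the scene stay as the last step left them, time stands still between calls to the robot, and variables do not carry over. Pictures are saved under pics/ and viewed, and the job is handed in when it is done.

Besides the shell and the picture viewer there is one more tool, called by a JSON object that holds its "op" and its "data", one argument or row to a line. servo_tool: Moves the arm, as the interface text tells. Its arguments: {"type":"object","properties":{"deltas":{"type":"array","items":{"type":"number"}},"jaw":{"type":"number"},"grip_force":{"type":"number"}},"required":["deltas"]}

```bash
mkdir -p pics; cat > h.py <<'E'
import numpy as np, cv2
from rig import manip, eyes
from scipy.spatial.transform import Rotation as R
def snap(n,f):
    im,d=eyes.get_image(n); cv2.imwrite('pics/'+f+'.png',im[:,:,::-1]); np.savez('pics/'+f+'.npz',im=im,d=d); return im,d
def cal(n):
    c=eyes.get_calibration(n); return [np.array(c[k],float) for k in('camera_matrix','distortion','rvec','tvec')]
def cloud(n,d):
    K,D,r,t=cal(n); h,w=d.shape
    u,v=np.meshgrid(np.arange(w),np.arange(h)); p=np.stack([u,v],-1).reshape(-1,1,2).astype(float)
    q=cv2.undistortPoints(p,K,D).reshape(h,w,2); P=np.dstack([q*d[...,None],d])
    Rm=cv2.Rodrigues(r)[0]; W=(P-t.reshape(3))@Rm; W[d<=0]=np.nan; return W
def st():
    s=manip.get_state(); q=s['ee_rot']; print('t',round(s['clock'],2),'p',np.round(s['position'],4),'w',round(s['width'],4),'F',np.round(s['contact_force'],1),'M',np.round(s['moment'],2)); m=R.from_quat([q[1],q[2],q[3],q[0]]).as_matrix(); print(np.round(m,3).tolist(),'q',np.round(s['qpos'],3)); return s,m
E
python3 - <<'E'
from h import *
snap('side','s0');snap('top','t0');st()
for n in('side','top'): print(cal(n))
E
```

```text
t 0.1 p [0.222  0.5299 0.2305] w 0.0855 F [ 0.5 -0.6 -1. ] M [-0.02  0.   -0.02]
[[-0.922, 0.386, -0.001], [0.386, 0.922, -0.001], [0.0, -0.002, -1.0]] q [ 1.053  0.277  1.506 -0.     1.361 -0.121]
[array([[383.11291201,   0.        , 277.77859188],
       [  0.        , 383.11291201, 207.97831476],
       [  0.        ,   0.        ,   1.        ]]), array([-0.00077598,  0.        ,  0.        ,  0.        ,  0.        ]), array([ 0.67888371, -2.72563116,  0.94723862]), array([0.516957  , 0.27683777, 1.01648377])]
[array([[417.4536704 ,   0.        , 278.46766868],
       [  0.        , 417.4536704 , 210.29441125],
       [  0.        ,   0.        ,   1.        ]]), array([-0.08237632,  0.        ,  0.        ,  0.        ,  0.        ]), array([ 2.21427892, -2.15317814,  0.10253656]), array([-0.01989452,  0.59825118,  1.17764891])]
```

View pics/s0.png

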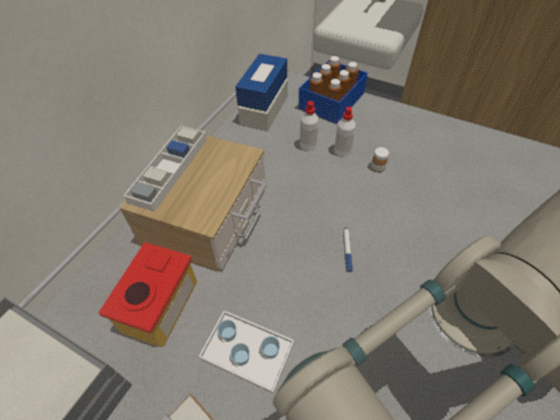

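View pics/t0.png

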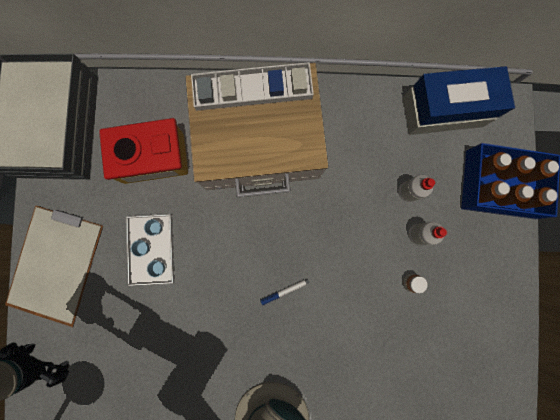

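The top view shows the unit (cols 190–327, front edge near row 180) with its handle at about (262,187). The pen is at (285,291), the tray at (150,250), and the bottles and jar at right (420–435, 185–285). The arm is at lower left. Next I'll fit the unit's pose from depth.

```bash
python3 - <<'E'
from h import *
d=np.load('pics/t0.npz')['d'];W=cloud('top',d)
m=np.zeros(d.shape,bool);m[60:200,180:340]=1
s=m&(abs(W[...,2]-0.185)<0.006)
P=W[s][:,:2].astype(np.float32)
print(len(P),np.median(W[s][:,2]))
print(cv2.minAreaRect(P))
box=cv2.boxPoints(cv2.minAreaRect(P));print(box)
# front edge: per column lowest row in top
rows=[]
for c in range(200,322,2):
    r=np.where(s[:,c])[0]
    if len(r): rows.append(W[r.max(),c,:2])
rows=np.array(rows);k=cv2.fitLine(rows.astype(np.float32),cv2.DIST_HUBER,0,.01,.01).ravel();print(k,np.degrees(np.arctan2(k[1],k[0])))
h=np.zeros(d.shape,bool);h[178:200,230:296]=1
for lo,hi in((.145,.17),):
    q=W[h&(W[...,2]>lo)&(W[...,2]<hi)];print(len(q),cv2.minAreaRect(q[:,:2].astype(np.float32)),q.mean(0))
for (r,c) in [(190,240),(190,262),(188,285),(193,262),(291,285),(285,305),(298,265),(283,418),(233,432),(187,425)]: print(r,c,np.round(W[r,c],3))
W2=cloud('side',np.load('pics/s0.npz')['d'])
q=W2[160:290,120:280].reshape(-1,3);q=q[(abs(q[:,2]-.185)<.006)];print(cv2.boxPoints(cv2.minAreaRect(q[:,:2].astype(np.float32))))
E
python3 -c "
import cv2
a=cv2.imread('pics/t0.png')[150:215,180:340];cv2.imwrite('pics/t0c.png',cv2.resize(a,None,fx=5,fy=5))
a=cv2.imread('pics/s0.png')[130:270,120:280];cv2.imwrite('pics/s0c.png',cv2.resize(a,None,fx=4,fy=4))"
```

```text
11253 0.1844707732496723
((0.8135768175125122, 0.0631728321313858), (0.28147292137145996, 0.34213969111442566), 7.743678092956543)
[[ 0.6510735   0.2137196 ]
 [ 0.697174   -0.12530005]
 [ 0.9760801  -0.08737394]
 [ 0.9299796   0.2516457 ]]
[ 0.13076404 -0.99141353  0.6724817   0.06680082] -82.48625
332 ((0.6500909328460693, 0.04816741123795509), (0.047223050147295, 0.15248987078666687), 6.392676830291748) [0.64133097 0.04902517 0.1579993 ]
190 240 [ 0.658  0.112 -0.001]
190 262 [0.659 0.047 0.003]
188 285 [ 0.661 -0.02   0.046]
193 262 [0.631 0.042 0.157]
291 285 [ 0.368 -0.028  0.02 ]
285 305 [ 0.386 -0.086  0.012]
298 265 [0.346 0.028 0.015]
283 418 [ 0.404 -0.394  0.074]
233 432 [ 0.54  -0.402  0.157]
187 425 [ 0.659 -0.381  0.164]
[[ 0.65320563  0.21469784]
 [ 0.6923486  -0.07413549]
 [ 0.97187614 -0.03625366]
 [ 0.9327332   0.25257966]]
```

View pics/t0c.png

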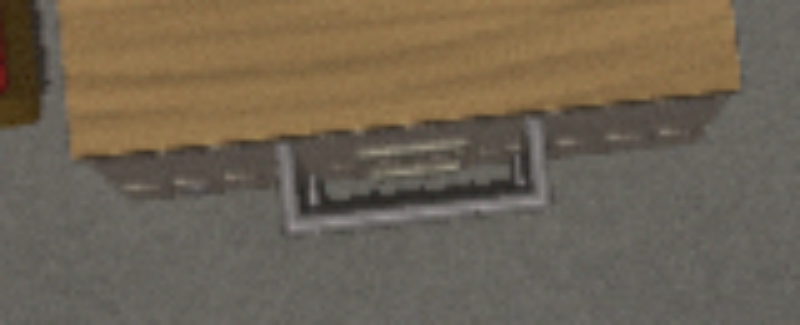

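View pics/s0c.png

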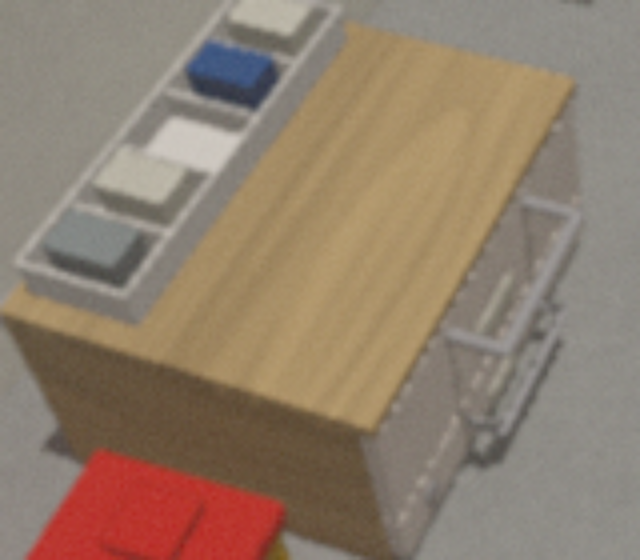

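{"op": "servo_tool", "data": {
  "deltas": [0, 0, 0, 0, 0, 8.5, 0, 0, 0, 0, 0, 8.5, 0, 0, 0, 0, 0, 8.5, 0, 0, 0, 0, 0, 8.5, 0, 0, 0, 0, 0, 8.5, 0, 0, 0, 0, 0, 8.5, 0, 0, 0, 0, 0, 8.5],
  "jaw": 3.5
}}

```text
clock: 0.8
position: [0.2207, 0.5277, 0.2266]
ee_rot: [0.001, 0.664, 0.748, -0.005]
contact_force: [0.0, 0.1, -0.2]
width: 0.0351
```

```bash
cat >> h.py <<'E'
def go(p,yaw):
    s,m=st(); d=m.T@(np.array(p)-s['position'])*100
    yc=np.degrees(np.arctan2(m[1,1],m[0,1])); a=(yaw-yc+90)%180-90
    print('delta cm tool',np.round(d,2),'|',round(np.linalg.norm(d),1),'turn tool z',round(-a,1),'tilt xy deg',np.round(np.degrees(np.cross(m[:,2],[0,0,-1])@m)[:2],2))
E
python3 - <<'E'
from h import *
go([.632,.039,.2305],7.6)
W=cloud('top',np.load('pics/t0.npz')['d']);h=W[186:200,230:296].reshape(-1,3);q=h[(h[:,2]>.15)&(h[:,2]<.165)]
u=np.array([np.cos(.1326),np.sin(.1326)]);v=np.array([-u[1],u[0]])
a=(q[:,:2])@u;b=q[:,:2]@v;print(np.percentile(a,[2,20,50,80,98]),np.percentile(b,[1,99]))
print(np.array([.632,.039])@u,np.array([.632,.039])@v,np.median(q[:,2]))
E
```

```text
t 0.8 p [0.2207 0.5277 0.2266] w 0.0351 F [ 0.   0.1 -0.2] M [-0.05 -0.01 -0.01]
[[-0.119, 0.993, -0.005], [0.993, 0.119, -0.009], [-0.008, -0.006, -1.0]] q [1.053 0.28  1.512 0.    1.36  0.934]
delta cm tool [-53.43  35.    -0.17] | 63.9 turn tool z -0.8 tilt xy deg [-0.34  0.46]
[0.62783155 0.62966908 0.6330532  0.63685812 0.65256384] [-0.11234849  0.02437196]
0.6316082428474761 -0.04490019562455911 0.1582444275517529
```

{"op": "servo_tool", "data": {
  "deltas": [-4, 2.65, -0.05, 0, 0, 0, -4, 2.65, -0.05, 0, 0, 0, -4, 2.65, -0.05, 0, 0, 0, -4, 2.65, -0.05, 0, 0, 0, -4, 2.65, -0.05, 0, 0, 0, -4, 2.65, -0.05, 0, 0, 0, -4, 2.65, -0.05, 0, 0, 0, -4, 2.65, -0.05, 0, 0, 0, -4, 2.65, -0.05, 0, 0, 0, -4, 2.65, -0.05, 0, 0, 0, -4, 2.65, -0.05, 0, 0, 0, -4, 2.65, -0.05, 0, 0, -0.5]
}}

```text
clock: 2.0
position: [0.6013, 0.0779, 0.228]
ee_rot: [-0.002, 0.657, 0.754, -0.007]
contact_force: [1.1, 0.4, -0.1]
width: 0.0349
```

```bash
python3 - <<'E'
from h import *
go([.632,.039,.2305],7.6)
E
```

```text
t 2.0 p [0.6013 0.0779 0.228 ] w 0.0349 F [ 1.1  0.4 -0.1] M [ 0.02 -0.03 -0.01]
[[-0.137, 0.991, -0.013], [0.991, 0.137, -0.008], [-0.006, -0.014, -1.0]] q [ 0.019  0.332  1.43  -0.008  1.392 -0.117]
delta cm tool [-4.27  2.5  -0.26] | 5.0 turn tool z 0.3 tilt xy deg [-0.78  0.35]
```

{"op": "servo_tool", "data": {
  "deltas": [-2.2, 1.3, -0.2, -0.4, 0.2, 0.3, -2.2, 1.3, -0.1, -0.4, 0.2, 0, 0, 0, 0, 0, 0, 0]
}}

```text
clock: 2.3
position: [0.6379, 0.0291, 0.228]
ee_rot: [0.0, 0.662, 0.75, -0.001]
contact_force: [0.2, 0.7, -0.8]
width: 0.0351
```

```bash
python3 - <<'E'
from h import *
go([.632,.039,.136],7.6)
E
```

```text
t 2.3 p [0.6379 0.0291 0.228 ] w 0.0351 F [ 0.2  0.7 -0.8] M [ 0.07 -0.01 -0.04]
[[-0.124, 0.992, -0.001], [0.992, 0.124, -0.001], [-0.001, -0.001, -1.0]] q [-6.200e-02  3.740e-01  1.366e+00 -1.000e-03  1.402e+00 -1.870e-01]
delta cm tool [ 1.06 -0.45  9.2 ] | 9.3 turn tool z -0.5 tilt xy deg [-0.04  0.07]
```

{"op": "servo_tool", "data": {
  "deltas": [0.8, -0.4, 1.0, 0, 0, -0.5, 0.1, 0, 2.0, 0, 0, 0, 0, 0, 2.0, 0, 0, 0, 0, 0, 1.5, 0, 0, 0, 0, 0, 0, 0, 0, 0]
}}

```text
clock: 2.8
position: [0.6262, 0.0437, 0.1571]
ee_rot: [-0.004, 0.657, 0.754, -0.002]
contact_force: [0.1, -0.3, -0.1]
width: 0.0352
```

```bash
python3 - <<'E'
from h import *
go([.632,.039,.136],7.6)
E
```

```text
t 2.8 p [0.6262 0.0437 0.1571] w 0.0352 F [ 0.1 -0.3 -0.1] M [-0.03 -0.02  0.03]
[[-0.137, 0.991, -0.009], [0.991, 0.137, 0.002], [0.004, -0.008, -1.0]] q [-0.042  0.405  1.496  0.002  1.249 -0.18 ]
delta cm tool [-0.55  0.53  2.1 ] | 2.2 turn tool z 0.3 tilt xy deg [-0.48 -0.21]
```

{"op": "servo_tool", "data": {
  "deltas": [-0.4, 0.4, 0.9, -0.4, -0.2, 0.2, 0, 0, 0.9, 0, 0, 0, 0, 0, 0.1, 0, 0, 0]
}}

```text
clock: 3.1
position: [0.63, 0.0427, 0.1381]
ee_rot: [0.0, 0.657, 0.754, 0.0]
contact_force: [-1.6, -1.7, 4.2]
width: 0.0352
```

{"op": "servo_tool", "data": {
  "deltas": [0, 0, 0, 0, 0, 0, 0, 0, 0, 0, 0, 0, 0, 0, 0, 0, 0, 0, 0, 0, 0, 0, 0, 0],
  "jaw": 0,
  "grip_force": 40
}}

```text
clock: 3.5
position: [0.6309, 0.043, 0.1387]
ee_rot: [0.001, 0.657, 0.754, 0.001]
contact_force: [1.3, 0.1, -1.8]
width: 0.0084
```

```bash
python3 - <<'E'
from h import *
go([.632,.039,.136],7.6)
E
```

```text
t 3.5 p [0.6309 0.043  0.1387] w 0.0084 F [ 1.3  0.1 -1.8] M [ 0.06 -0.06 -0.01]
[[-0.136, 0.991, 0.003], [0.991, 0.136, 0.001], [0.0, 0.003, -1.0]] q [-4.200e-02  4.200e-01  1.521e+00  1.000e-03  1.198e+00 -1.790e-01]
delta cm tool [-0.41  0.06  0.27] | 0.5 turn tool z 0.2 tilt xy deg [ 0.16 -0.02]
```

{"op": "servo_tool", "data": {
  "deltas": [0, -0.8, 0, 0, 0, 0, 0, -1.5, 0, 0, 0, 0, 0, -1.5, 0, 0, 0, 0, 0, -1.5, 0, 0, 0, 0, 0, -1.5, 0, 0, 0, 0, 0, -1.5, 0, 0, 0, 0, 0, -1.5, 0, 0, 0, 0, 0, -1.5, 0, 0, 0, 0],
  "grip_force": 60
}}

```text
clock: 4.3
position: [0.5241, 0.0287, 0.1387]
ee_rot: [0.007, 0.658, 0.753, 0.01]
contact_force: [3.5, 0.6, -0.4]
width: 0.0081
```

```bash
python3 - <<'E'
from h import *
go([.4585,.016,.1385],7.6)
E
```

```text
t 4.3 p [0.5241 0.0287 0.1387] w 0.0081 F [ 3.5  0.6 -0.4] M [ 0.1  -0.27 -0.06]
[[-0.134, 0.991, 0.024], [0.991, 0.134, 0.005], [0.002, 0.024, -1.0]] q [-0.083  0.26   1.775  0.008  1.084 -0.221]
delta cm tool [-0.38 -6.67 -0.14] | 6.7 turn tool z 0.1 tilt xy deg [ 1.4  -0.09]
```

{"op": "servo_tool", "data": {
  "deltas": [0, -1.5, 0, 0.5, 0, 0, 0, -1.5, 0, 0.4, 0, 0, 0, -1.2, 0, 0.3, 0, 0, 0, -1.0, 0, 0, 0, 0, 0, -0.8, 0, 0, 0, 0, 0, -0.8, 0, 0, 0, 0, 0, -0.6, 0, 0, 0, 0, 0, -0.6, 0, 0, 0, 0, 0, -0.6, 0, 0, 0, 0]
}}

```text
clock: 5.2
position: [0.4617, 0.0204, 0.1388]
ee_rot: [0.021, 0.661, 0.75, 0.026]
contact_force: [16.1, 5.6, -13.5]
width: 0.0079
```

```bash
python3 - <<'E'
from h import *
go([.4585,.016,.1385],7.6)
E
```

```text
t 5.2 p [0.4617 0.0204 0.1388] w 0.0079 F [ 16.1   5.6 -13.5] M [ 0.74 -2.08  0.14]
[[-0.126, 0.99, 0.066], [0.992, 0.126, 0.012], [0.004, 0.067, -0.998]] q [-0.123  0.149  1.928  0.024  1.001 -0.262]
delta cm tool [-0.39 -0.37  0.  ] | 0.5 turn tool z -0.3 tilt xy deg [ 3.81 -0.22]
```

{"op": "servo_tool", "data": {
  "deltas": [0, -0.6, 0, 1.5, 0, 0, 0, -0.6, 0, 1.5, 0, 0, 0, -0.8, 0, 1, 0, 0, 0, -0.8, 0, 0, 0, 0]
}}

```text
clock: 5.6
position: [0.4615, 0.0204, 0.1389]
ee_rot: [0.016, 0.663, 0.748, 0.022]
contact_force: [21.1, 6.7, -19.2]
width: 0.0077
```

```bash
python3 - <<'E'
from h import *
go([.4585,.016,.1385],7.6)
d=snap('top','t1');snap('side','s1')
E
python3 -c "
import cv2
a=cv2.imread('pics/t1.png')[130:270,180:340];cv2.imwrite('pics/t1c.png',cv2.resize(a,None,fx=4,fy=4))
a=cv2.imread('pics/s1.png')[130:330,150:350];cv2.imwrite('pics/s1c.png',cv2.resize(a,None,fx=3,fy=3))"
```

```text
t 5.6 p [0.4615 0.0204 0.1389] w 0.0077 F [ 21.1   6.7 -19.2] M [ 0.87 -2.85  0.21]
[[-0.121, 0.991, 0.053], [0.993, 0.121, 0.013], [0.006, 0.054, -0.999]] q [-0.122  0.155  1.919  0.022  1.016 -0.254]
delta cm tool [-0.4  -0.35  0.01] | 0.5 turn tool z -0.7 tilt xy deg [ 3.11 -0.35]
```

View pics/t1c.png

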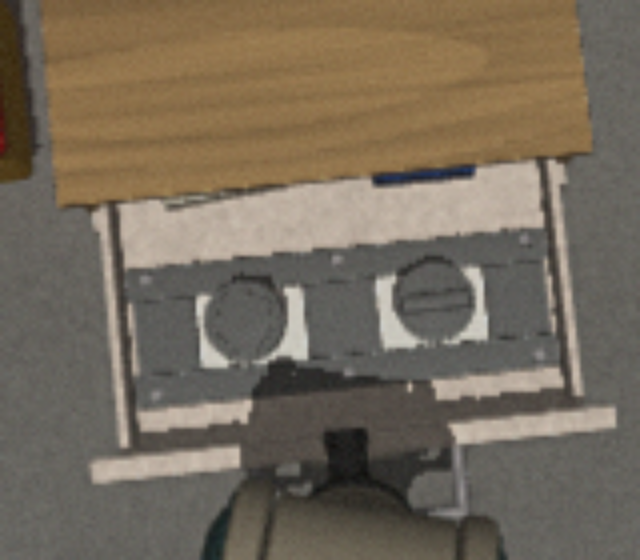

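View pics/s1c.png

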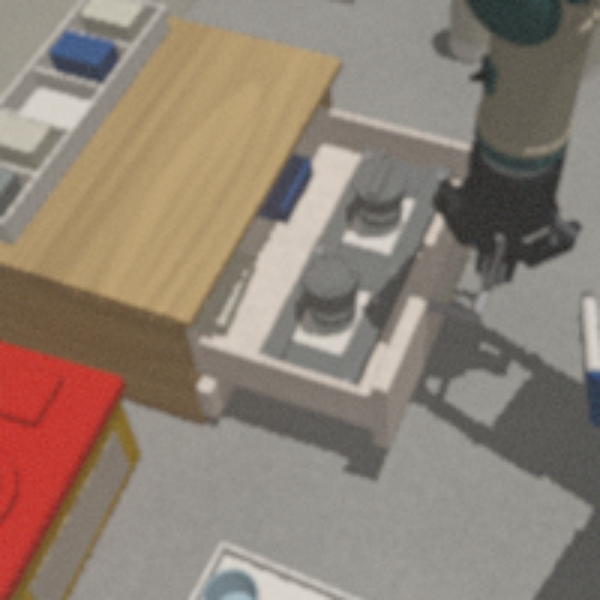

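The round plain cap is on the left mill at about px (241,210) in the top view. The wing cap with its bar is on the right at about (288,205). The drawer resisted 22 N, so it is at its stop. I'll release the handle and rise.

{"op": "servo_tool", "data": {
  "deltas": [0, 0, 0, 0, 0, 0, 0, 0, 0, 0, 0, 0, 0, 0, 0, 0, 0, 0],
  "jaw": 3.5
}}

```text
clock: 6.0
position: [0.4605, 0.0201, 0.1383]
ee_rot: [0.015, 0.663, 0.749, 0.022]
contact_force: [0.9, 0.5, 0.8]
width: 0.0351
```

```bash
python3 - <<'E'
from h import *
go([.4585,.016,.1385],7.6)
z=np.load('pics/t1.npz');W=cloud('top',z['d'])
for n,(c0,c1,r0,r1) in {'L':(225,258,195,225),'R':(274,303,190,220)}.items():
    q=W[r0:r1,c0:c1].reshape(-1,3);q=q[(q[:,2]>.146)&(q[:,2]<.168)]
    print(n,len(q),np.median(q,0),cv2.minEnclosingCircle(q[:,:2].astype(np.float32)),(q.min(0)+q.max(0))/2)
W=cloud('side',np.load('pics/s1.npz')['d'])
q=W[130:330,150:350].reshape(-1,3)
for n,c in (('L',(.588,.096)),('R',(.604,-.027))):
    k=q[(np.hypot(q[:,0]-c[0],q[:,1]-c[1])<.04)&(q[:,2]>.150)&(q[:,2]<.162)];print(n,len(k),k.mean(0),cv2.minEnclosingCircle(k[:,:2].astype(np.float32)))
E
```

```text
t 6.0 p [0.4605 0.0201 0.1383] w 0.0351 F [0.9 0.5 0.8] M [ 0.01 -0.   -0.  ]
[[-0.122, 0.991, 0.052], [0.993, 0.121, 0.012], [0.006, 0.053, -0.999]] q [-0.122  0.155  1.921  0.022  1.016 -0.255]
delta cm tool [-0.39 -0.25 -0.04] | 0.5 turn tool z -0.6 tilt xy deg [ 3.02 -0.34]
L 326 [0.58600313 0.094876   0.15398479] ((0.5864151120185852, 0.09510059654712677), 0.026476433500647545) [0.58593561 0.09475049 0.15379609]
R 209 [ 0.60203132 -0.02661873  0.14824175] ((0.6028927564620972, -0.027631202712655067), 0.025966549292206764) [ 0.6029496  -0.02771223  0.15184956]
L 266 [0.58802271 0.09700358 0.15603366] ((0.5888649821281433, 0.0943727195262909), 0.027652200311422348)
R 80 [ 0.60550705 -0.02576993  0.15261949] ((0.6059615612030029, -0.026046564802527428), 0.024206411093473434)
```

{"op": "servo_tool", "data": {
  "deltas": [0, 0, -1.5, 1.0, 0, -0.5, 0, 0, -2.5, 1.0, 0, 0, 0, 0, -2.5, 1.0, 0, 0, 0, 0, -2.5, 0, 0, 0, 0, 0, -1, 0, 0, 0]
}}

```text
clock: 6.5
position: [0.4507, 0.0186, 0.2392]
ee_rot: [-0.008, 0.659, 0.752, -0.004]
contact_force: [-0.2, -0.5, 0.9]
width: 0.0351
```

```bash
python3 - <<'E'
from h import *
go([.587,.095,.235],7.6)
E
```

```text
t 6.5 p [0.4507 0.0186 0.2392] w 0.0351 F [-0.2 -0.5  0.9] M [-0.02 -0.03 -0.01]
[[-0.13, 0.991, -0.018], [0.991, 0.13, 0.004], [0.007, -0.018, -1.0]] q [-0.115  0.093  1.722  0.002  1.346 -0.246]
delta cm tool [ 5.8  14.51  0.2 ] | 15.6 turn tool z -0.1 tilt xy deg [-1.01 -0.39]
```

{"op": "servo_tool", "data": {
  "deltas": [1.0, 2.5, 0, -0.5, -0.2, 0, 1.3, 3.3, 0, -0.3, 0, 0, 1.3, 3.3, 0, 0, 0, 0, 1.1, 2.6, 0, 0, 0, 0, 0.4, 1, 0, 0, 0, 0, 0, 0, 0, 0, 0, 0],
  "jaw": 8.54
}}

```text
clock: 7.1
position: [0.5681, 0.0859, 0.2373]
ee_rot: [-0.004, 0.66, 0.751, -0.004]
contact_force: [-0.8, -0.1, -0.3]
width: 0.0855
```

```bash
python3 - <<'E'
from h import *
go([.587,.095,.127],7.6)
E
```

```text
t 7.1 p [0.5681 0.0859 0.2373] w 0.0855 F [-0.8 -0.1 -0.3] M [-0.01  0.02 -0.04]
[[-0.128, 0.992, -0.01], [0.992, 0.128, -0.001], [0.001, -0.01, -1.0]] q [ 0.029  0.278  1.488 -0.     1.387 -0.099]
delta cm tool [ 0.65  2.11 11.01] | 11.2 turn tool z -0.2 tilt xy deg [-0.58 -0.03]
```

{"op": "servo_tool", "data": {
  "deltas": [0.4, 1.2, 0, -0.3, 0, 0, 0.3, 0.8, 0.5, 0, 0, 0, 0, 0, 0.5, 0, 0, 0, 0, 0, 0, 0, 0, 0]
}}

```text
clock: 7.5
position: [0.5844, 0.0941, 0.2257]
ee_rot: [-0.003, 0.661, 0.751, -0.004]
contact_force: [-0.2, -0.4, -0.4]
width: 0.0851
```

```bash
python3 - <<'E'
from h import *
go([.587,.095,.127],7.6)
E
```

```text
t 7.5 p [0.5844 0.0941 0.2257] w 0.0851 F [-0.2 -0.4 -0.4] M [ 0.   -0.01 -0.03]
[[-0.127, 0.992, -0.009], [0.992, 0.127, -0.002], [-0.0, -0.009, -1.0]] q [ 4.300e-02  3.100e-01  1.470e+00 -1.000e-03  1.371e+00 -8.400e-02]
delta cm tool [0.06 0.37 9.87] | 9.9 turn tool z -0.3 tilt xy deg [-0.54  0.02]
```

{"op": "servo_tool", "data": {
  "deltas": [0.1, 0.3, 1.5, -0.5, 0, 0, 0, 0, 2.0, 0, 0, 0, 0, 0.1, 2.0, 0, 0, 0, 0, 0, 1.3, 0, 0, 0, 0, 0, 0, 0, 0, 0]
}}

```text
clock: 8.0
position: [0.586, 0.0938, 0.1568]
ee_rot: [0.001, 0.661, 0.75, -0.0]
contact_force: [0.0, -0.1, 0.5]
width: 0.0854
```

```bash
python3 - <<'E'
from h import *
go([.587,.095,.127],7.6)
E
```

```text
t 8.0 p [0.586  0.0938 0.1568] w 0.0854 F [ 0.  -0.1  0.5] M [ 0.01 -0.01  0.03]
[[-0.125, 0.992, 0.0], [0.992, 0.125, -0.001], [-0.001, 0.0, -1.0]] q [ 4.200e-02  3.530e-01  1.582e+00 -1.000e-03  1.206e+00 -8.300e-02]
delta cm tool [0.11 0.11 2.98] | 3.0 turn tool z -0.4 tilt xy deg [0.   0.08]
```

{"op": "servo_tool", "data": {
  "deltas": [0.1, 0.1, 0.8, 0, 0, 0, 0, 0, 1.0, 0, 0, 0, 0, 0, 0.9, 0, 0, 0, 0, 0, 0.2, 0, 0, 0]
}}

```text
clock: 8.4
position: [0.5876, 0.0945, 0.1279]
ee_rot: [0.002, 0.662, 0.75, 0.001]
contact_force: [-1.1, 0.3, -0.2]
width: 0.0855
```

{"op": "servo_tool", "data": {
  "deltas": [0, 0, 0, 0, 0, 0, 0, 0, 0, 0, 0, 0, 0, 0, 0, 0, 0, 0, 0, 0, 0, 0, 0, 0],
  "jaw": 4.0,
  "grip_force": 40
}}

```text
clock: 8.8
position: [0.5881, 0.0946, 0.1285]
ee_rot: [0.002, 0.662, 0.75, 0.001]
contact_force: [-0.1, 0.6, -0.8]
width: 0.0506
```

```bash
python3 - <<'E'
from h import *
go([.587,.095,.127],7.6)
E
```

```text
t 8.8 p [0.5881 0.0946 0.1285] w 0.0506 F [-0.1  0.6 -0.8] M [ 0.05 -0.03  0.01]
[[-0.125, 0.992, 0.005], [0.992, 0.125, -0.001], [-0.002, 0.005, -1.0]] q [ 0.044  0.377  1.621 -0.002  1.139 -0.081]
delta cm tool [ 0.06 -0.11  0.15] | 0.2 turn tool z -0.4 tilt xy deg [0.26 0.12]
```

{"op": "servo_tool", "data": {
  "deltas": [0, 0, 0, 0, 0, -2, 0, 0, 0, 0, 0, -3, 0, 0, 0, 0, 0, -3, 0, 0, 0, 0, 0, -3],
  "grip_force": 50
}}

```text
clock: 9.2
position: [0.5883, 0.0947, 0.1289]
ee_rot: [0.003, 0.584, 0.812, 0.001]
contact_force: [0.2, 0.1, -0.9]
width: 0.0504
```

```bash
python3 - <<'E'
from h import *
go([.587,.095,.127],7.6)
E
```

```text
t 9.2 p [0.5883 0.0947 0.1289] w 0.0504 F [ 0.2  0.1 -0.9] M [-0.03 -0.03  0.01]
[[-0.319, 0.948, 0.006], [0.948, 0.319, -0.001], [-0.003, 0.005, -1.0]] q [ 0.044  0.376  1.621 -0.002  1.139 -0.28 ]
delta cm tool [ 0.07 -0.11  0.19] | 0.2 turn tool z 11.0 tilt xy deg [0.27 0.18]
```

Turned 11.4° (0.20 rad) anticlockwise with no moment, which is past the 0.15 rad dead stop. So this is the loosening way, and I'll continue to about 71°.

{"op": "servo_tool", "data": {
  "deltas": [0, 0, 0, 0, 0, -5, 0, 0, 0, 0, 0, -5, 0, 0, 0, 0, 0, -5, 0, 0, 0, 0, 0, -5, 0, 0, 0, 0, 0, -5, 0, 0, 0, 0, 0, -5]
}}

```text
clock: 9.8
position: [0.5883, 0.0947, 0.1291]
ee_rot: [0.003, 0.343, 0.939, 0.0]
contact_force: [0.1, 0.0, -0.2]
width: 0.0505
```

```bash
python3 - <<'E'
from h import *
go([.587,.095,.127],78.8)
E
```

```text
t 9.8 p [0.5883 0.0947 0.1291] w 0.0505 F [ 0.1  0.  -0.2] M [-0.  0. -0.]
[[-0.764, 0.645, 0.006], [0.645, 0.764, -0.001], [-0.005, 0.003, -1.0]] q [ 0.044  0.376  1.621 -0.002  1.139 -0.825]
delta cm tool [ 0.12 -0.06  0.21] | 0.2 turn tool z -29.0 tilt xy deg [0.16 0.31]
```

{"op": "servo_tool", "data": {
  "deltas": [0, 0, 0, 0, 0, -5, 0, 0, 0, 0, 0, -5, 0, 0, 0, 0, 0, -5, 0, 0, 0, 0, 0, -5, 0, 0, 0, 0, 0, -4, 0, 0, 0, 0, 0, 0]
}}

```text
clock: 10.4
position: [0.5882, 0.0947, 0.1293]
ee_rot: [0.003, 0.131, 0.991, -0.0]
contact_force: [-0.5, 0.1, -1.0]
width: 0.0505
```

```bash
python3 - <<'E'
from h import *
go([.587,.095,.127],78.8)
E
```

```text
t 10.4 p [0.5882 0.0947 0.1293] w 0.0505 F [-0.5  0.1 -1. ] M [-0.   -0.04  0.01]
[[-0.965, 0.261, 0.006], [0.261, 0.965, -0.001], [-0.006, 0.0, -1.0]] q [ 0.044  0.375  1.621 -0.002  1.139 -1.262]
delta cm tool [ 0.13 -0.01  0.23] | 0.3 turn tool z -3.9 tilt xy deg [0.02 0.37]
```

{"op": "servo_tool", "data": {
  "deltas": [0, 0, 0, 0, 0.3, -4, 0, 0, 0, 0, 0, 0, 0, 0, -0.2, 0, 0, 0, 0, 0, -0.3, 0, 0, 0, 0, 0, -0.4, 0, 0, 0]
}}

```text
clock: 10.9
position: [0.5881, 0.0948, 0.1385]
ee_rot: [0.0, 0.1, 0.995, -0.0]
contact_force: [-0.9, -0.6, -0.2]
width: 0.0507
```

```bash
python3 - <<'E'
from h import *
go([.588,.095,.21],78.8)
E
```

```text
t 10.9 p [0.5881 0.0948 0.1385] w 0.0507 F [-0.9 -0.6 -0.2] M [-0.02 -0.05  0.01]
[[-0.98, 0.198, 0.001], [0.198, 0.98, -0.0], [-0.001, 0.0, -1.0]] q [ 0.043  0.37   1.604 -0.     1.167 -1.328]
delta cm tool [ 0.01  0.01 -7.15] | 7.1 turn tool z -0.2 tilt xy deg [0.   0.05]
```

{"op": "servo_tool", "data": {
  "deltas": [0, 0, -1, 0, 0, 0, 0, 0, -1.5, 0, 0, 0, 0, 0, -1.5, 0, 0, 0, 0, 0, -1.5, 0, 0, 0, 0, 0, -1.5, 0, 0, 0, 0, 0, -1.5, 0, 0, 0, 0, 0, -1.0, 0, 0, 0, 0, 0, -0.5, 0, 0, 0, 0, 0, 0, 0, 0, 0, 0, 0, 0, 0, 0, 0]
}}

```text
clock: 11.9
position: [0.5877, 0.0948, 0.2491]
ee_rot: [0.003, 0.101, 0.995, 0.0]
contact_force: [-0.5, 0.1, -1.2]
width: 0.0502
```

```bash
python3 - <<'E'
from h import *
go([.588,.095,.235],78.8)
snap('top','t2');snap('side','s2')
z=np.load('pics/t2.npz');W=cloud('top',z['d'])
q=W[200:260,180:340].reshape(-1,3);k=q[(q[:,2]>.162)&(q[:,2]<.175)];u=np.array([np.cos(.1326),np.sin(.1326)]);print('front a',np.percentile(k[:,:2]@u,[5,50,95]),len(k))
W=cloud('side',np.load('pics/s2.npz')['d']);q=W[130:330,150:350].reshape(-1,3)
k=q[(q[:,2]>.164)&(q[:,2]<.175)&(q[:,0]<.56)];print(len(k),np.percentile(k[:,:2]@u,[5,50,95]))
E
python3 -c "
import cv2
a=cv2.imread('pics/s2.png')[100:300,150:350];cv2.imwrite('pics/s2c.png',cv2.resize(a,None,fx=3,fy=3))"
```

```text
t 11.9 p [0.5877 0.0948 0.2491] w 0.0502 F [-0.5  0.1 -1.2] M [ 0.01  0.02 -0.01]
[[-0.979, 0.202, 0.005], [0.202, 0.979, -0.0], [-0.005, 0.001, -1.0]] q [ 4.300e-02  2.950e-01  1.434e+00 -1.000e-03  1.408e+00 -1.324e+00]
delta cm tool [-0.02  0.03  1.41] | 1.4 turn tool z -0.4 tilt xy deg [0.04 0.3 ]
front a [0.50023449 0.50705202 0.51389196] 716
611 [0.50249072 0.508933   0.51657089]
```

View pics/t2.png

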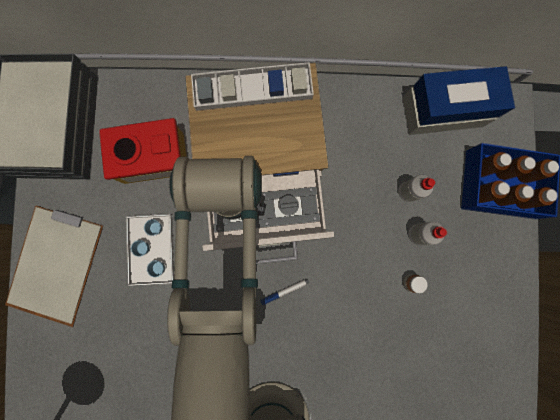

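View pics/s2c.png

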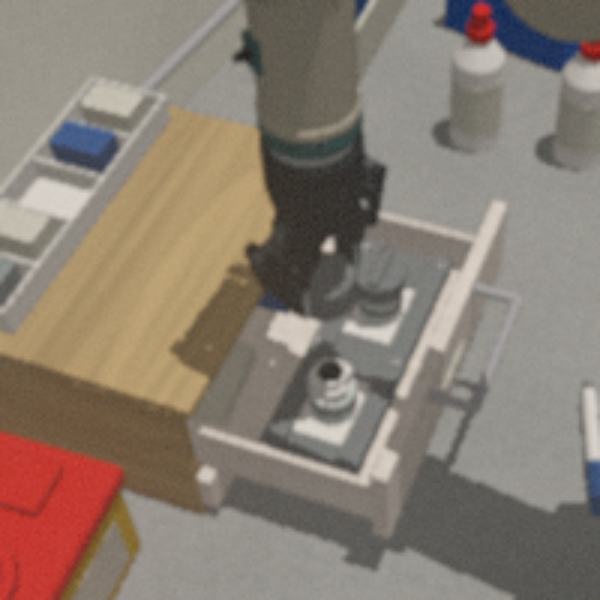

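The side view shows the grey cap in the gripper, with the bare left neck at crop (330,380) and the wing cap still on its mill. The bottles, cups, jar and pen look unmoved. Before handing in, I'll compare the drawer's position with the picture taken while it was pulled against its stop.

```bash
python3 - <<'E'
from h import *
u=np.array([np.cos(.1326),np.sin(.1326)]);v=np.array([-u[1],u[0]])
for f in('1','2'):
    W=cloud('side',np.load('pics/s%s.npz'%f)['d']);q=W[100:330,150:350].reshape(-1,3);b=q[:,:2]@v
    k=q[(q[:,2]>.164)&(q[:,2]<.175)&(q[:,0]<.53)&(b>.0)&(b<.12)];print('side',len(k),np.percentile(k[:,:2]@u,[5,25,50,75,95]))
    W=cloud('top',np.load('pics/t%s.npz'%f)['d']);q=W[200:260,260:340].reshape(-1,3);b=q[:,:2]@v
    k=q[(q[:,2]>.162)&(q[:,2]<.175)&(q[:,0]<.56)&(b<-.11)];print('top',len(k),np.percentile(k[:,:2]@u,[5,25,50,75,95]))
a=np.load('pics/t0.npz')['im'].astype(int);c=np.load('pics/t2.npz')['im'].astype(int);d=abs(a-c).max(2)
for n,(r0,r1,c0,c1) in dict(bottles=(165,300,395,460),pen=(278,308,262,312),tray=(215,290,122,170)).items(): print(n,(d[r0:r1,c0:c1]>50).sum())
E
```

```text
side 259 [0.50248786 0.50484256 0.5088746  0.51311404 0.51635106]
top 239 [0.50020543 0.50325232 0.50705832 0.51074945 0.51380068]
side 254 [0.50244814 0.50493679 0.50913085 0.51302561 0.51619212]
top 238 [0.50045194 0.50345085 0.50709758 0.51085233 0.51385312]
bottles 0
pen 17
tray 0
```

```bash
python3 - <<'E'
from h import *
st();print(manip.sign_off())
E
```

```text
t 12.0 p [0.5876 0.0948 0.2487] w 0.0505 F [ 0.2  0.7 -0.7] M [ 0.03  0.04 -0.03]
[[-0.979, 0.202, 0.005], [0.202, 0.979, -0.0], [-0.005, 0.001, -1.0]] q [ 4.300e-02  2.950e-01  1.434e+00 -1.000e-03  1.408e+00 -1.324e+00]
the job is handed in; nothing more can be done
None
```

I pulled the drawer to its stop, unscrewed the round cap from the left mill and lifted it straight off. I handed in at 12 s with the cap held over its own mill.

- **Thread:** it loosened anticlockwise, so it is right-hand. It met no resistance past 0.15 rad, and I turned it to about 1.25 rad.
- **Cap:** its lower edge should be about 10 cm above the neck, worked out from how far the tool rose. It is level to about 0.3°, and no contact force showed.
- **Drawer:** in both cameras its front was within 0.3 mm of where it stood while pulled at about 22 N against the stop.
- **Wing cap:** it was still on its mill in the last pictures.
- **Surroundings:** the areas around the bottles, jar and cups did not change. Near the pen 17 pixels changed; I took that for the arm and its shadow and did not check further, as the pen looked unmoved.

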